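# Jack up the sine plate and hold it

### The job

Set the small lever jack on the bench with its round saddle centred under the marked lift point of the hinged sine plate: the lug that carries the round boss, not the plain lug beside it. Pump the jack's handle once all the way down so that the plate rises, let the handle come all the way back up so that the plate settles, then press the handle all the way down again and finish while holding it down, with the plate carried by the jack alone. Leave the other tools on the bench where they lie.

Things in the scene. Friction and masses are not known exactly. Their poses are not given: they have to be found in the camera images.
- jack: Loose dark steel lever jack, about 0.85 kg. Origin: on its underside, straight below the handle pivot; z up, +x towards the saddle, handle reaching to -x. Base plate 10 mm thick, x from -140 to +75 mm, y from -32 to +32 mm. A round ram housing 40 mm across, 36 mm tall, stands at x = +50 mm under the saddle. Centre of mass near the origin's vertical.
- jack_grip (a point): Where to grip the jack: inside the block made by its two upright cheeks, 45 mm straight above the jack's origin. The block is 36 mm wide (jack y, grip across this), 40 mm long (x) and stands from the base plate (10 mm) up to 64 mm; the handle pivot runs through it at 50 mm.
- saddle_top (a point): Centre of the flat top of the jack's round steel saddle (32 mm across), 50 mm ahead (+x) of the jack's origin; 48 mm above the jack's underside with the handle up, 76 mm with the handle fully down.
- pump_handle (a joint): Handle angle, rad: 0 = up (sloping up 0.36 rad to its end; a spring returns it there when let go), growing as it is pressed down to a stop at 0.56 (sloping down 0.20 rad). It turns about the jack's y axis, 50 mm above its underside. The saddle follows it both ways, 50 mm per rad; nothing latches. Pressing the pad takes 2 N at the top, 7 to 11 N at the bottom with the plate on it.
- handle_pad (a point): Centre of the upper face of the flat black rubber pad (52 x 42 x 10 mm, long side along the handle) at the handle's end, where one presses. It moves with the handle: 112 mm out along the handle from the pivot and 6 mm above its centre line; 95 mm above the jack's underside with the handle up, 34 mm with it fully down.
- sine_base: Steel base of the sine plate, fixed on the bench. Origin: on the bench. x from -115 to +70 mm, y from -75 to +75 mm, 30 mm tall; z up, +x points from the hinge to the plate's free end (where the jack goes).
- sine_plate: Hinged aluminium plate, 205 x 150 mm, top 75 mm above the bench, with a clamped workpiece (to 118 mm, hinge side). Origin on the hinge axis, 100 mm to -x of the base's origin, 50 mm up; axes as the base's when down. It juts out to +100 mm from the base's origin; two lugs, 40 mm wide, 62 to 74 mm above the bench, reach to +145 mm, centred 45 mm to either side. Fully jacked it tilts about 0.09 rad.
- lift_point (a point): Marked lift point: centre of the lower face of the round pad (24 mm across) under the lug on the +y side; 125 mm to +x and 45 mm to +y of the base's origin, 56 mm above the bench with the plate down. Straight above it the lug's upper face carries a round boss, 26 mm across, 5 mm high (top at 79 mm); the other lug is plain. It moves with the plate.
- collet: Bystander: a steel spring collet, a cone 33 mm across and 34 mm tall; origin at the middle of its underside. Leave it where it lies.
- setup_block: Bystander: a steel 50 x 75 x 25 mm setup block with three holes; origin at the middle of its underside. Leave it where it lies.
- spanner: Bystander: a 170 mm steel spanner lying flat; origin at the middle of its underside. Leave it where it lies.
- screwdriver: Bystander: a 180 mm screwdriver with a black handle, lying flat; origin at the middle of its underside. Leave it where it lies.
- boring_bar: Bystander: a dark square-shank boring bar, 120 x 20 x 20 mm; origin at the middle of its underside. Leave it where it lies.
- turret_block: Bystander: a black turret tool block, 70 x 90 x 60 mm; origin at the middle of its underside. Leave it where it lies.
There are look-alikes about, which are no part of the job. What is shaped like the jack but blue is not meant.

How it is judged (in metres and radians):
On the way, in this order (a step that is already met when the one before it is completed fails the run):
1. the jack stands on the bench with its handle up and its saddle within 10 mm (level) of the marked lift point (horizontal distance between saddle_top and lift_point below 0.01 m and angle between jack's own z axis and vertical below 0.05 rad and height (world z) of jack below 0.005 m and value of joint pump_handle below 0.1 rad and angle between sine_plate's own z axis and vertical below 0.008 rad), for 0.2 s.
2. the handle is pumped fully down (over 0.48 rad) and the plate rises on the saddle (over 0.055 rad) (value of joint pump_handle above 0.48 rad and angle between sine_plate's own z axis and vertical above 0.055 rad and contact force between jack and sine_plate above 1 N), for 0.1 s.
3. the handle comes all the way up again (under 0.10 rad) and the plate settles (value of joint pump_handle below 0.1 rad and angle between sine_plate's own z axis and vertical below 0.008 rad), for 0.1 s.
4. the handle is pressed fully down again and the plate rises (value of joint pump_handle above 0.48 rad and angle between sine_plate's own z axis and vertical above 0.055 rad), for 0.2 s.
At the end, for the whole second after the job is handed in: The jack stands upright on the bench, saddle within 10 mm (level) of the marked lift point; the robot holds the handle down (over 0.48 of 0.56 rad, pressing with more than 1 N), the plate stands raised (over 0.055 rad) and still on the saddle (more than 1 N), and the robot does not touch the plate (all of step 4 and horizontal distance between saddle_top and lift_point below 0.01 m and angle between jack's own z axis and vertical below 0.05 rad and height (world z) of jack below 0.005 m and contact force between jack and sine_plate above 1 N and contact force between any of the fingers, the arm and jack above 1 N and contact force between each of the arm, the fingers and sine_plate below 0.5 N and angular speed of sine_plate below 0.1 rad/s and linear speed of jack below 0.02 m/s); the arm keeps its last pose, push and grip.
It fails at once if the robot itself lifts the plate (angle between sine_plate's own z axis and vertical above 0.02 rad and contact force between any of the arm, the fingers and sine_plate above 2 N).
It fails at once if the jack is tipped over (angle between jack's own z axis and vertical above 0.6 rad).
It fails at once if one of the other tools on the bench is moved more than 30 mm (distance of any of collet, setup_block, spanner, screwdriver, boring_bar, turret_block from where it was at the start of the episode above 0.03 m).
It also fails if it takes over 58 s, if anything falls off the work surface, if the arm or the gripper's body presses on something with over 40 N, if the wrist force passes 120 N, or if a joint passes its speed limit or range.

### The arm

A 6-joint arm with a two-finger parallel gripper is mounted at the origin on the work surface. World frame = base frame: x ahead of the robot, y to its left, z up, the work surface at z = 0. Lengths are in m, angles in degrees, forces in N, time in s.
With the tool pointing down it reaches from about 0.375 to 0.9 m from the base axis. Payload 3.1 kg.
Tool frame: the origin (TCP) lies at the very end of the fingers, on their centre line; the grasp point (between the pads) lies 19 mm behind it; z points along the fingers, y is the line along which they close (so a half turn about z gives the same grasp; the last joint's range is limited). The gripper opens to 87 mm and grips with 3 to 60 N. Pads are 19 mm wide; open, the fingers measure 117 mm over their backs; the gripper's body (75 mm by 190 mm) begins 51 mm behind the grasp point.
Start: joints at [-84.54, 30.224, 82.088, -0, 67.689, -10.227], TCP at [0.169, -0.602, 0.223] pointing down, gripper open.
Joint ranges: [-176.69, 176.69], [-43.24, 126.21], [12.49, 139.97], [-82, 262], [0, 151.66], [-163.58, 163.58]. Speed limits (degrees/s): [159.86, 159.86, 180, 180, 180, 180].

### API

Orientations are given as a 3x3 rotation matrix whose columns are the frame's x, y, z axes.
In Python, from rig import bot, imaging gives the robot as it stands.
- The arm moves only by the tool drive_tool, never from a script. Its argument "deltas" is text: rows parted by semicolons, each of 5 numbers parted by spaces: the finger opening in mm, from 0 to 87, then the shift along the world's x, y, z in mm, then the turn about the world's z in rad. In form: jaw dx dy dz twist; .... A call has 1 to 12 rows; each row is the pose to reach, as a shift and turn from the pose commanded when the call began; what a row does not reach only later rows make up. A row lasts 1/10 s, in which the tool goes at most 50 mm and 8.59 degrees, less where a joint would pass 70% of its speed; a pose out of reach is approached as far as the arm can. A call with a gripper value outside its range is refused whole. The fingers move at their own pace and stop on an object; the grip force is fixed at half the most. Time passes only in rows, so rows that repeat a pose let the fingers close. It gives the time, the measured TCP pose, the force, the opening and the grip force at its end, in the units of the state.
- bot.read_state(): the state, without advancing time (a new reading comes with each control period).
- imaging.capture(name): name is "side" or "top" or "wrist"; returns the picture (400x640x3 uint8, red, green, blue); there is no depth.
- imaging.camera_model(name): a dict with "fx", "fy", "cx", "cy" (pixels), "T" (4x4, takes a point from camera to world coordinates). Camera axes: x right, y down, z forward; pixel columns grow to the right and rows downward; lengths in m; the calibration is good to about 2 mm. A picture is of the moment at which its call begins: read the wrist's pose just before it. camera_model takes no time and is no camera call; for the wrist camera it gives the pose at the moment of the call.
- bot.hand_in(): hands the job in; it is judged then, once.
The state is a dict: "time_s": time; "joint_positions": joint angles; "qvel": joint speeds; "tau": joint torques, N m; "position": TCP position; "tcp_rot": TCP orientation; "force": force on the tool from outside, world axes, zero at the start; "moment": the same for the moment, N m; "opening": opening from 0.0 (shut) to 1.0 (fully open); "grasp_force": force on a finger pad.
Only numpy, scipy, OpenCV 4.12 (cv2) and the standard library are available. Lean on these libraries where they do the work, as an engineer would, in place of code of your own. Each camera call takes 0.05 s, during which the arm holds its last target. There are 200 camera calls.

## Working session

There is one attempt and no reset: what is moved stays moved. The work goes in short steps, Python scripts to look and compute and a tool call to move; the robot and the scene stay as the last step left them, time stands still between calls to the robot, and variables do not carry over. Pictures are saved under pics/ and viewed, at most 10 in all, crops included, and the job is handed in when it is done.

Besides the shell and the picture viewer there is one more tool, called after ">>>" as name(argument=value, ...), one argument or row to a line, values as JSON. drive_tool: Moves the arm, as the interface text tells. Its arguments: {"type":"object","properties":{"deltas":{"type":"string"}},"required":["deltas"]}

```bash
mkdir -p pics; python3 - <<'E'
from rig import bot, imaging
import cv2,numpy as np
for n in("top","side"):
    im=imaging.capture(n); cv2.imwrite(f"pics/{n}0.png",im[:,:,::-1])
    m=imaging.camera_model(n); print(n,m["fx"],m["fy"],m["cx"],m["cy"],np.round(m["T"],3).tolist())
s=bot.read_state(); print(s["time_s"],s["position"],s["force"],np.round(s["tcp_rot"],2).tolist())
E
```

```text
top 409.7476826760648 409.7476826760648 313.7287567368883 205.98094573571626 [[-0.011, -0.988, 0.154, 0.396], [-1.0, 0.013, 0.01, 0.001], [-0.012, -0.154, -0.988, 1.166], [0.0, 0.0, 0.0, 1.0]]
side 439.3807652305988 439.3807652305988 316.80185961274816 206.51872476019875 [[-0.909, -0.307, 0.281, 0.274], [-0.416, 0.648, -0.638, 0.668], [0.013, -0.697, -0.717, 0.865], [0.0, 0.0, 0.0, 1.0]]
0.1 [ 0.16894471 -0.6010471   0.22169108] [-0.23713458  0.2784229   0.04004542] [[0.96, 0.27, -0.0], [0.27, -0.96, 0.0], [0.0, -0.0, -1.0]]
```

View pics/top0.png

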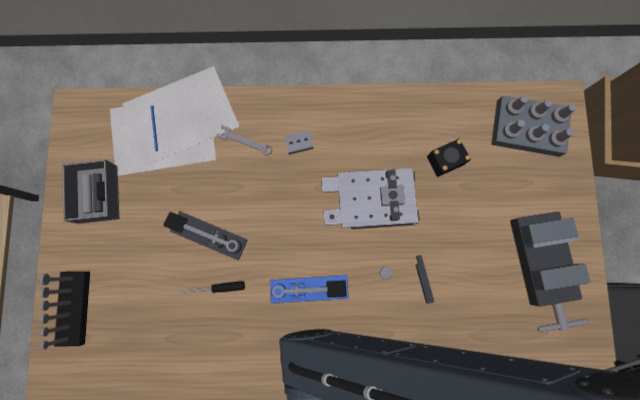

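View pics/side0.png

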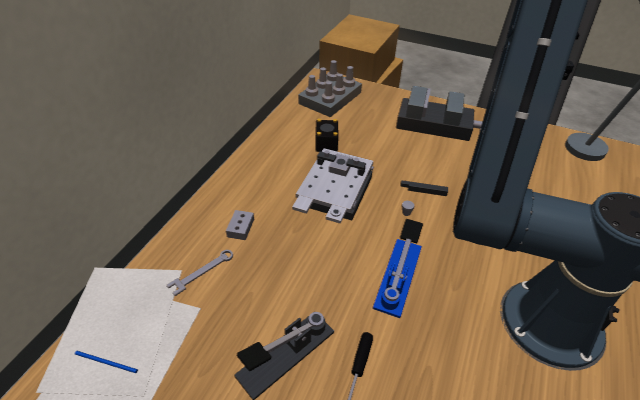

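The dark jack is at top (207,235), with its saddle at about (232,245) and pad at about (175,222). The blue look-alike at (308,289) is excluded by its colour. The lugs are at (331,184), which is plain, and (331,217), which shows a boss. I'll confirm both with an enlarged crop and measure.

```bash
cat > h.py <<'E'
import numpy as np
from rig import bot, imaging
def ray(m,u,v,z):
    d=m["T"][:3,:3]@np.array([(u-m["cx"])/m["fx"],(v-m["cy"])/m["fy"],1]); c=m["T"][:3,3]
    return c+d*(z-c[2])/d[2]
def proj(m,p):
    q=m["T"][:3,:3].T@(np.array(p)-m["T"][:3,3]); return m["fx"]*q[0]/q[2]+m["cx"],m["fy"]*q[1]/q[2]+m["cy"]
E
python3 - <<'E'
import cv2,numpy as np
from h import *
m={k:np.array(v) for k,v in imaging.camera_model("top").items()}
im=cv2.imread("pics/top0.png")
a=cv2.resize(im[200:270,155:255],None,fx=7.8,fy=4*1.0*1.95,interpolation=cv2.INTER_CUBIC)[:546]
a=cv2.resize(im[200:270,155:255],(400,280),interpolation=cv2.INTER_CUBIC)
b=cv2.resize(im[160:235,315:422],(400,280),interpolation=cv2.INTER_CUBIC)
cv2.imwrite("pics/crop.png",np.hstack([a,b]))
g=cv2.cvtColor(im,cv2.COLOR_BGR2GRAY); hsv=cv2.cvtColor(im,cv2.COLOR_BGR2HSV)
# jack: not-wood = low saturation
def blobs(mask,x0,y0):
    for c in cv2.findContours(mask.astype(np.uint8),cv2.RETR_EXTERNAL,cv2.CHAIN_APPROX_NONE)[0]:
        if cv2.contourArea(c)>60: r=cv2.minAreaRect(c); print(np.round(np.array(r[0])+[x0,y0],1),np.round(r[1],1),round(r[2],1),cv2.contourArea(c))
j=(slice(200,270),slice(155,255))
print("jack");blobs(hsv[j][...,1]<70,155,200); print("pad"); blobs(g[j]<32,155,200)
p=(slice(160,240),slice(315,425)); print("plate");blobs((hsv[p][...,1]<60)&(g[p]>120),315,160)
E
```

```text
jack
[204.6 233.4] [83.3 23.2] 23.1 1750.0
pad
plate
[369.3 197.7] [55.2 93.7] 86.0 3891.0
```

View pics/crop.png

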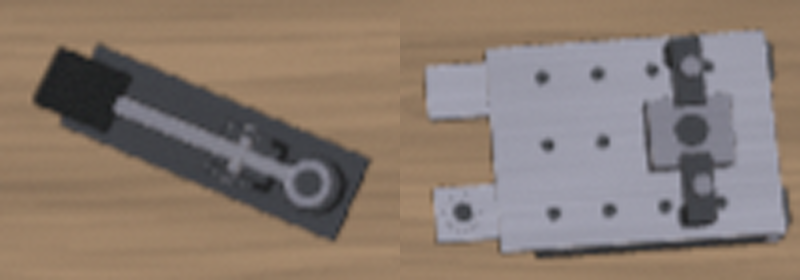

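Left crop: the dark jack, with saddle ring (310,182), pad (82,90) and axle (238,152). Right crop: the lug with the ringed boss at (462,212), and the plain lug at (458,90). So the lower lug is the target.

```bash
python3 - <<'E'
from h import *
m=imaging.camera_model("top")
f=lambda u,v,z:ray(m,u-.4,v-.4,z)
S=f(232.5,245.5,.048);P=f(175.5,222.5,.095);A=f(214.5,238,.056);B=f(331.6,216.8,.079);L=f(330.6,184.1,.074)
d=S-P; yaw=np.arctan2(d[1],d[0]); e=np.array([np.cos(yaw),np.sin(yaw)])
O=S[:2]-.05*e
print("S",S,"P",P,"A",A,"dist",np.linalg.norm(d[:2]),"(155)", "yaw",np.degrees(yaw),"O",O)
print("boss",B,"lug",L,"sep",np.linalg.norm((B-L)[:2]))
n=(B-L)[:2];print("base +x yaw",np.degrees(np.arctan2(n[1],n[0]))-90)
b=(L+B)[:2]/2
for u,v in [(369.3,197.7)]: print(f(u,v,.075))
# side cross check
ms=imaging.camera_model("side")
for q in (S,P,np.r_[O,.05],B,L): print(np.round(proj(ms,q),1))
s=bot.read_state();R=s["tcp_rot"];print("tool y yaw",np.degrees(np.arctan2(R[1][1],R[0][1])),s["joint_positions"],s["position"])
E
```

```text
S [0.46543736 0.23616782 0.048     ] P [0.52491257 0.37827059 0.095     ] A [0.48586152 0.28389397 0.056     ] dist 0.1540470638171716 (155) yaw -112.7110965915013 O [0.48474159 0.28229099]
boss [ 0.53681049 -0.03436558  0.079     ] lug [ 0.62711013 -0.03342766  0.074     ] sep 0.0903045128397649
base +x yaw -269.4049038385343
[ 0.58797738 -0.13714868  0.075     ]
[314.3 317.1]
[252.8 354.3]
[296.1 331.5]
[334.2 211.2]
[301.2 201.8]
tool y yaw -74.31633591544804 [-8.45418055e+01  3.02718218e+01  8.21486700e+01  1.50654533e-03
  6.76909543e+01 -1.02260226e+01] [ 0.16894471 -0.6010471   0.22169108]
```

>>> drive_tool(
  deltas="87 281 500 0 0.9;87 281 500 0 0.9;87 281 500 0 0.9;87 281 500 0 0.9;87 281 500 0 0.9;87 281 500 0 0.9;87 281 500 0 0.9;87 281 500 0 0.9;87 281 500 0 0.9;87 281 500 0 0.9;87 281 500 0 0.9;87 281 500 0 0.9",
)

```text
time_s: 1.3
position: [0.4508, -0.0982, 0.2224]
tcp_rot: [[0.384, 0.924, -0.0], [0.924, -0.384, 0.001], [0.001, -0.001, -1.0]]
force: [0.3, -0.2, 0.6]
opening: 0.997
grasp_force: 0.0
```

>>> drive_tool(
  deltas="87 35 384 -20 0;87 35 384 -20 0;87 35 384 -20 0;87 35 384 -20 0;87 35 384 -20 0;87 35 384 -20 0;87 35 384 -20 0;87 35 384 -20 0;87 35 384 -20 0;87 35 384 -20 0;87 35 384 -20 0;87 35 384 -20 0",
)

```text
time_s: 2.5
position: [0.4849, 0.2809, 0.2025]
tcp_rot: [[0.388, 0.922, -0.001], [0.922, -0.388, -0.0], [-0.001, -0.0, -1.0]]
force: [-0.6, 0.2, 0.9]
opening: 1.001
grasp_force: 0.0
```

```bash
python3 - <<'E'
from h import *
import cv2
s=bot.read_state();R=s["tcp_rot"];print(s["time_s"],s["position"],"tool y yaw",np.degrees(np.arctan2(R[1][1],R[0][1])),s["joint_positions"])
m=imaging.camera_model("wrist");im=imaging.capture("wrist");cv2.imwrite("pics/w1.png",im[:,:,::-1])
np.save("w1.npy",m,allow_pickle=True)
for p in ([.4654,.2362,.048],[.5249,.3783,.095],[.4847,.2823,.05]): print(np.round(proj(m,p),1))
E
```

```text
2.5 [0.4849279  0.28093441 0.20250199] tool y yaw -22.85055600013582 [ 1.86683586e+01  2.66978799e+01  9.26731549e+01 -1.43793812e-02
  6.06723245e+01  4.15259544e+01]
[319.9 235.2]
[318.9  64.7]
[319.7 187.1]
```

View pics/w1.png

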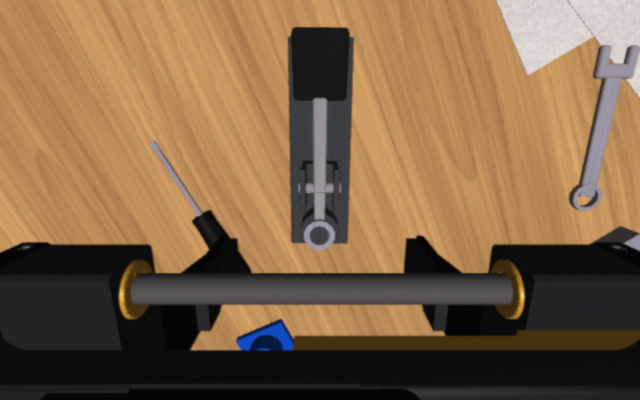

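The saddle at (319,235), axle at (320,188) and pad at (320,63) match the predictions within 1–2 px.

```bash
python3 - <<'E'
from h import *
s=bot.read_state();m=imaging.camera_model("wrist")
print(np.array(s["tcp_rot"]).T@(m["T"][:3,3]-s["position"]), m["T"][:3,2])
E
```

```text
[ 0.07490721  0.00077354 -0.16133166] [-0.10602055 -0.25142005 -0.96205385]
```

>>> drive_tool(
  deltas="87 0 1 -50 0;87 0 1 -100 0;87 0 1 -125 0;87 0 1 -140 0;87 0 1 -140 0",
)

```text
time_s: 3.05
position: [0.4836, 0.2817, 0.0604]
tcp_rot: [[0.388, 0.922, -0.005], [0.922, -0.388, -0.002], [-0.004, -0.004, -1.0]]
force: [-0.4, 0.1, 0.7]
opening: 1.001
grasp_force: 0.0
```

>>> drive_tool(
  deltas="87 1 0 -20 0;87 1 0 -36 0;87 1 0 -36 0;30 1 0 -36 0;30 1 0 -36 0;30 1 0 -36 0;30 1 0 -36 0;30 1 0 -36 0;30 1 0 -36 0;30 1 0 -36 0;30 1 0 -36 0",
)

```text
time_s: 4.15
position: [0.4845, 0.2837, 0.0265]
tcp_rot: [[0.388, 0.922, -0.003], [0.922, -0.388, 0.0], [-0.001, -0.003, -1.0]]
force: [-3.4, 2.7, 0.9]
opening: 0.409
grasp_force: 30.0
```

>>> drive_tool(
  deltas="30 0 0 8 0;30 0 0 12 0;30 10 -34 12 0.1;30 22 -74 12 0.2;30 33 -112 12 0.3;30 44 -150 12 0.4;30 50 -168 12 0.43;30 51 -174 12 0.43;30 51 -174 12 0.43;30 51 -174 12 0.43",
)

```text
time_s: 5.15
position: [0.5361, 0.1099, 0.0383]
tcp_rot: [[-0.033, 0.999, -0.002], [0.999, 0.033, 0.0], [0.0, -0.002, -1.0]]
force: [0.3, 0.4, -8.2]
opening: 0.409
grasp_force: 30.0
```

```bash
python3 - <<'E'
from h import *
import cv2
s=bot.read_state();R=s["tcp_rot"];print(s["position"],"tool x yaw",np.degrees(np.arctan2(R[1][0],R[0][0])),s["force"])
im=imaging.capture("wrist")[:,:,::-1];m=imaging.camera_model("wrist");np.save("w2.npy",m,allow_pickle=True)
t=imaging.capture("top")[:,:,::-1]
t=cv2.resize(t[150:260,215:375],(582,400),interpolation=cv2.INTER_CUBIC)
cv2.imwrite("pics/w2.png",im);cv2.imwrite("pics/t2.png",t)
for p in ([.5368,-.0344,.079],[.627,-.0334,.074]): print(np.round(proj(m,p),1))
E
```

```text
[0.53613263 0.10991559 0.03825841] tool x yaw 91.88874260154073 [ 0.28924899  0.36788152 -8.22474428]
[311.4 543.4]
[479.4 534.7]
```

View pics/w2.png

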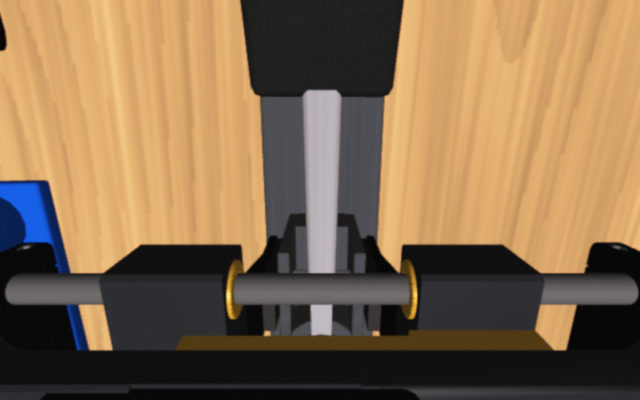

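View pics/t2.png

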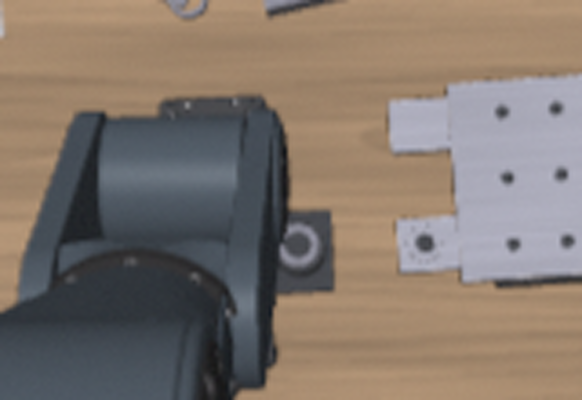

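The wrist view shows the jack square in the grip. In the top crop the saddle ring is at (301,244) and the boss at (425,243).

```bash
python3 - <<'E'
from h import *
m=imaging.camera_model("top"); k=160/582
S=ray(m,215+301*k-.4,150+244*110/400-.4,.060);B=ray(m,215+425*k-.4,150+243*110/400-.4,.079)
print(S,B,(B-S)*1e3, "saddle rel TCP",S[:2]-bot.read_state()["position"][:2])
E
```

```text
[0.5396434  0.05711914 0.06      ] [ 0.53673487 -0.03500149  0.079     ] [ -2.90853441 -92.12062665  19.        ] saddle rel TCP [ 0.00346426 -0.05336935]
```

>>> drive_tool(
  deltas="30 -2 0 -9 0;30 -2.5 -15 -9 0;30 -2.5 -35 -9 0;30 -2.5 -55 -9 0;30 -2.5 -75 -9 0;30 -2.5 -87 -9 0;30 -2.5 -92 -9 0;30 -2.5 -92 -9 0;30 -2.5 -92 -11 0;30 -2.5 -92 -12 0;30 -2.5 -92 -12 0",
)

```text
time_s: 6.35
position: [0.5343, 0.0181, 0.0266]
tcp_rot: [[-0.034, 0.999, -0.0], [0.999, 0.034, 0.0], [0.0, -0.0, -1.0]]
force: [-0.8, 0.2, -7.7]
opening: 0.413
grasp_force: 30.0
```

>>> drive_tool(
  deltas="30 0 0 -1 0;30 0 0 -1.5 0;30 0 0 -1.5 0",
)

```text
time_s: 6.65
position: [0.5344, 0.0181, 0.0265]
tcp_rot: [[-0.034, 0.999, 0.0], [0.999, 0.034, 0.0], [0.0, 0.0, -1.0]]
force: [-1.7, 3.1, 6.0]
opening: 0.405
grasp_force: 30.0
```

>>> drive_tool(
  deltas="87 0 0 0 0;87 0 0 0 0;87 0 0 0 0;87 0 0 0 0;87 0 0 0 0;87 0 0 30 0;87 0 0 70 0;87 0 0 120 0;87 0 0 150 0;87 0 0 150 0;87 0 0 150 0",
)

```text
time_s: 7.75
position: [0.5346, 0.0173, 0.1755]
tcp_rot: [[-0.033, 0.999, 0.001], [0.999, 0.033, -0.0], [-0.0, 0.001, -1.0]]
force: [-0.8, 0.2, -0.9]
opening: 0.998
grasp_force: 0.0
```

```bash
python3 - <<'E'
from h import *
import cv2
s=bot.read_state();print(s["position"],s["force"],s["time_s"])
m=imaging.camera_model("wrist");im=imaging.capture("wrist")[:,:,::-1];cv2.imwrite("pics/w3.png",im)
O=np.array([.5344,.0165]);e=np.array([-.034,.999])
for n,x,z in(("pad",.1027,.095),("axle",0,.055),("saddle",-.05,.048)): print(n,np.round(proj(m,np.r_[O+e*x,z]),1))
print("boss",proj(m,[.5368,-.0347,.079]))
E
```

```text
[0.53457775 0.01725279 0.17551245] [-0.78230362  0.23516689 -0.86483488] 7.75
pad [319.4  64.6]
axle [319.9 197.4]
saddle [320.  247.6]
boss (np.float64(320.7131067163383), np.float64(263.80211947692897))
```

View pics/w3.png

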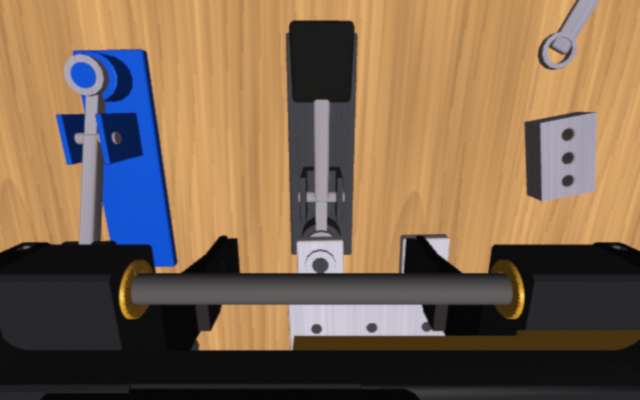

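Pad at (321,62), axle at (322,197) and boss at (320.5,265) are within 2–3 px of prediction, so the saddle is under the boss lug. Next I close the fingers and move above the pad.

>>> drive_tool(
  deltas="0 -1 40 0 0;0 -3 80 0 0;0 -3 101 0 0;0 -3 101 0 0;0 -3 101 -20 0;0 -3 101 -40 0;0 -3 101 -60 0;0 -3 101 -68 0;0 -3 101 -74 0;0 -3 101 -74 0",
)

```text
time_s: 8.8
position: [0.5311, 0.1178, 0.1001]
tcp_rot: [[-0.032, 0.999, -0.002], [0.999, 0.032, -0.0], [-0.0, -0.002, -1.0]]
force: [-0.4, 0.2, 0.6]
opening: 0.168
grasp_force: 0.0
```

>>> drive_tool(
  deltas="0 0 0 0 0;0 0 0 0 0;0 0 0 -5 0;0 0 2 -10 0;0 0 6 -22 0;0 0 8 -33 0;0 0 9 -44 0;0 0 9 -55 0;0 0 9 -62 0;0 0 8 -66 0;0 0 8 -66 0;0 0 8 -66 0",
)

```text
time_s: 10.0
position: [0.5324, 0.1266, 0.0356]
tcp_rot: [[-0.033, 0.999, 0.002], [0.999, 0.033, 0.0], [-0.0, 0.002, -1.0]]
force: [-0.9, 0.2, 10.5]
opening: 0.007
grasp_force: 5.3
```

```bash
python3 - <<'E'
from h import *
import cv2
a=imaging.capture("side")[:,:,::-1]; s=bot.read_state();print(s["position"],s["force"],s["time_s"])
cv2.imwrite("pics/s4.png",cv2.resize(a[130:290,220:420],(750,600),interpolation=cv2.INTER_CUBIC))
E
```

```text
[0.53235404 0.1266663  0.03558548] [-1.53788445 -0.26191613 10.66154807] 10.05
```

View pics/s4.png

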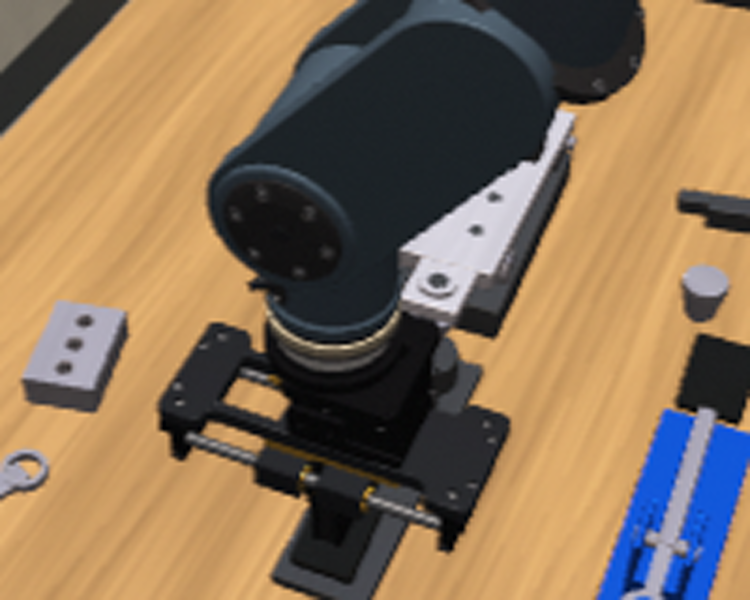

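The boss lug is visibly raised on the jack with 10.5 N on the pad. Next I let the handle up along the same arc, wait, then press again.

>>> drive_tool(
  deltas="0 0 1 4 0;0 0 1 11 0;0 0 1 22 0;0 0 0 33 0;0 0 -2 44 0;0 0 -6 56 0;0 0 -8 66 0;0 0 -8 72 0;0 0 -8 72 0;0 0 -8 72 0;0 0 -8 72 0;0 0 -8 72 0",
)

```text
time_s: 11.25
position: [0.5311, 0.1184, 0.1065]
tcp_rot: [[-0.033, 0.999, -0.001], [0.999, 0.033, 0.0], [0.0, -0.001, -1.0]]
force: [-1.0, 0.4, -0.2]
opening: 0.005
grasp_force: 0.0
```

```bash
python3 - <<'E'
from h import *
import cv2
s=bot.read_state();print(s["position"],s["force"],s["time_s"])
m=imaging.camera_model("top");a=imaging.capture("top")[:,:,::-1]
w=imaging.capture("wrist")[:,:,::-1]; a=cv2.resize(a[150:250,240:400],(640,400),interpolation=cv2.INTER_CUBIC)
cv2.imwrite("pics/t5.png",cv2.resize(np.vstack([a[:260],w[:320]]),None,fx=1,fy=1))
E
```

```text
[0.53109411 0.11838264 0.10649009] [-0.99438204  0.35884589 -0.22246055] 11.25
```

View pics/t5.png

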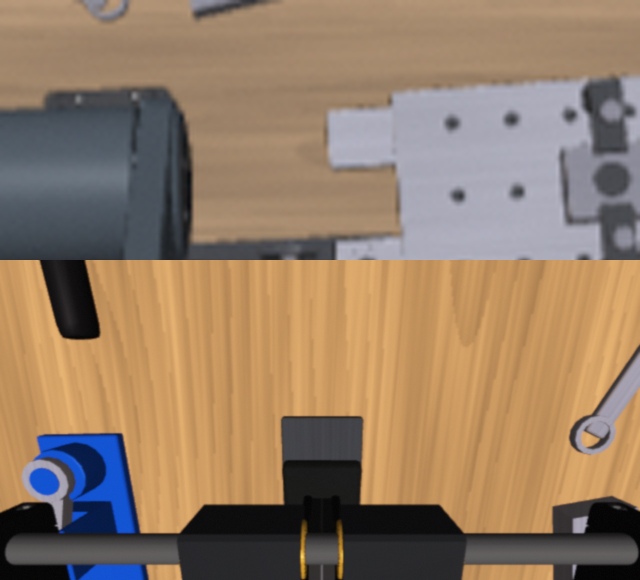

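The plate is down and the fingers are clear of the pad. The jack's rear base edge is at wrist row 157, columns 282–363, which gives a quick drift check.

```bash
python3 - <<'E'
from h import *
m=imaging.camera_model("wrist"); p=(ray(m,282,157,.01)+ray(m,363,157,.01))/2
print(np.linalg.norm(ray(m,282,157,.01)-ray(m,363,157,.01)),p, "saddle",p[:2]-.19*np.array([-.033,.999]),"want .5368 -.0347")
E
```

```text
0.06214805999506809 [0.53172292 0.15615541 0.01      ] saddle [ 0.53799292 -0.03365459] want .5368 -.0347
```

>>> drive_tool(
  deltas="0 0 0 -8 0;0 0 1 -14 0;0 0 5 -26 0;0 0 7 -37 0;0 0 8 -48 0;0 0 8 -60 0;0 0 8 -68 0;0 0 8 -72.5 0;0 0 8 -72.5 0;0 0 8 -72.5 0;0 0 8 -72.5 0;0 0 8 -72.5 0",
)

```text
time_s: 12.55
position: [0.5318, 0.1261, 0.0354]
tcp_rot: [[-0.034, 0.999, 0.001], [0.999, 0.034, -0.001], [-0.001, 0.001, -1.0]]
force: [-2.5, -2.1, 14.5]
opening: 0.007
grasp_force: 6.9
```

>>> drive_tool(
  deltas="0 0 0 0 0;0 0 0 0 0;0 0 0 0 0;0 0 0 0 0;0 0 0 0 0",
)

```text
time_s: 13.05
position: [0.5318, 0.1261, 0.0354]
tcp_rot: [[-0.034, 0.999, 0.001], [0.999, 0.034, -0.001], [-0.001, 0.001, -1.0]]
force: [-2.0, -1.8, 14.2]
opening: 0.003
grasp_force: 6.9
```

```bash
python3 -c "
from rig import bot
s=bot.read_state();print(s['position'],s['force']);print(bot.hand_in())"
```

```text
[0.53179243 0.12611286 0.03540489] [-2.03111469 -1.76836373 14.15323066]
the job is handed in; nothing more can be done
None
```

I handed in the job at about 13 s: the jack's saddle measured about 2 mm from the marked lift point, the handle was pumped down, let up and pressed down again, and it is held down with about 14 N on the pad; hand-in returned no verdict.

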